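Reject block down the chute

TASK

One of the three tapped blocks on the inspection ledge is scrap: it has a red top with a snapped tap sticking out of it. Push it along the ledge and over the lip so that it drops into the red-walled chute; slide it, do not lift it. Leave the other two blocks where they are.

Things in the scene. Friction and masses are not known exactly. Their poses are not given: they have to be found in the camera images.
- reject_center (a point): Centre (half-way up) of the scrap block: aluminium, 50 x 50 x 30 mm, about 0.2 kg, flat on the ledge in a row of three (any order, about 95 mm apart), 55 to 85 mm behind the lip, turned up to 12 degrees. Its top is painted red and a dark stub of a snapped tap, 10 mm across, stands 10 mm up from the middle of the top. Axes: x and y square to its sides, z up.
- lip (a point): Middle of the front edge of the fixed rimless dark steel ledge, on its flat top, 150 mm above the table. x points level out over the chute, y along the lip, z up. Ledge: x -140 to 0 mm, 330 mm wide. Chute (open-topped, same width): x 0 to 170 mm; slope from 65 mm below the lip, at 40 degrees, to a bottom 140 mm below. Red walls 5 mm thick: far one's top 50 mm below the lip, sides 40 mm.
- plain_center (a point): Centre of a good block, to be left alone: aluminium, 50 x 50 x 30 mm, about 0.2 kg, flat on the ledge in a row of three (any order, about 95 mm apart), 55 to 85 mm behind the lip, turned up to 12 degrees. Bare metal top with a dark tapped hole.
- blue_center (a point): Centre of another good block, to be left alone: aluminium, 50 x 50 x 30 mm, about 0.2 kg, flat on the ledge in a row of three (any order, about 95 mm apart), 55 to 85 mm behind the lip, turned up to 12 degrees. Blue-painted top with a dark tapped hole.
Things that resemble listed ones, but are neither listed nor needed, are in the scene too. Leave any purple look-alike of the part that bears blue_center alone. What is shaped like the part that bears reject_center but turquoise is not meant.

How it is judged:
By the outcome, as a careful person would: the job done as asked, in the order asked, and still so for the second after the job is handed in, with the robot touching nothing.
It also fails if it takes over 32 s, if anything falls off the work surface, if the arm or the gripper's body presses on something with over 40 N, if the wrist force passes 120 N, or if a joint passes its speed limit or range.

ROBOT

A 7-joint arm with a two-finger parallel gripper is mounted at the origin on the work surface. World frame = base frame: x ahead of the robot, y to its left, z up, the work surface at z = 0. Lengths are in m, angles in rad, forces in N, time in s.
With the tool pointing down it reaches from about 0.425 to 1.025 m from the base axis. Payload 9.4 kg.
Tool frame: the origin (TCP) lies on the centre line of the jaws, within the pads' length; the fingertips stand 17 mm ahead of it and the grasp point (between the pads) lies 2 mm behind it; z points along the fingers, y is the line along which they close (so a half turn about z gives the same grasp; the last joint's range is limited). The gripper opens to 85 mm and grips with 20 to 120 N. Pads are 22 mm wide; open, the fingers measure 114 mm over their backs; the gripper's body (76 mm by 85 mm) begins 54 mm behind the grasp point. The pads swing forward as they close: fully open they stand 13 mm farther back than shut.
Start: joints at [-1.215, 0.599, -0.003, 1.599, 0.002, 0.943, -0.08], TCP at [0.304, 0.658, 0.248] pointing down, gripper open.
Joint ranges: [-2.57, 2.57], [-0.35, 1.97], [-1.29, 1.29], [0.11, 2.56], [-1.05, 4.19], [0.11, 1.86], [-2.63, 2.63]. Speed limits (rad/s): [2.22, 2.22, 3.01, 3.01, 3.14, 3.14, 3.14].

INTERFACE

Orientations are given as a unit quaternion [w, x, y, z].
In Python, from workcell import robot gives the robot as it stands.
- The arm moves only by the tool send_rows, never from a script. Its argument "targets" is a list of rows, each an object with "fingers": the closure, from -1 (fully open) to 1 (shut), so that 0 is half open; "linear": the shift along the tool's x, y, z in m, a list of three; "twist": the turn about the tool's z in degrees. A call has 1 to 10 rows; each row is the pose to reach, as a shift and turn from the pose commanded when the call began, along the tool's axes at that moment; what a row does not reach only later rows make up. A row lasts 1/8 s, in which the tool goes at most 62.5 mm and 10.7 degrees, less where a joint would pass 70% of its speed; a pose out of reach is approached as far as the arm can. A call with a gripper value outside its range is refused whole. The fingers move at their own pace and stop on an object; "squeeze" is the grip in N (left out, the last holds). Time passes only in rows, so rows that repeat a pose let the fingers close. It gives the time, the measured TCP pose, the force, the opening and the grip force at its end, in the units of the state.
- robot.sense(): the state, without advancing time (a new reading comes with each control period).
- robot.get_image(name): name is "side" or "top" or "wrist"; returns a dict with "img" (400x640x3 uint8, blue, green, red), "fx", "fy", "cx", "cy" (pixels), "k1" (the pictures are not rectified: a ray, as slopes to the right and down, at radius r is drawn at 1 + k1 r^2 times it, then the intrinsics apply), "T" (4x4, takes a point from camera to world coordinates); the wrist camera has in their place "T_tool_cam" (4x4, takes a point from camera to tool coordinates, whose origin is the TCP and whose axes are the flange's). Camera axes: x right, y down, z forward; pixel columns grow to the right and rows downward; lengths in m; the calibration is good to about 2 mm. A picture is of the moment at which its call begins: read the wrist's pose just before it. There is no depth.
- robot.job_done(): hands the job in; it is judged then, once.
The state is a dict: "t": time; "joint_positions": joint angles; "joint_vel": joint speeds; "tau": joint torques, N m; "position": TCP position; "tool_rot": TCP orientation; "contact_force": force on the tool from outside, world axes, zero at the start; "wrist_torque": the same for the moment, N m; "gripper_width": finger opening in m; "grasp_force": force on a finger pad.
Only numpy, scipy, OpenCV 4.12 (cv2) and the standard library are available. Lean on these libraries where they do the work, as an engineer would, in place of code of your own. Each camera call takes 0.05 s, during which the arm holds its last target. There are 200 camera calls.

## Working session

There is one attempt and no reset: what is moved stays moved. The work goes in short steps, Python scripts to look and compute and a tool call to move; the robot and the scene stay as the last step left them, time stands still between calls to the robot, and variables do not carry over. Pictures are saved under pics/ and viewed, at most 10 in all, crops included, and the job is handed in when it is done.

Besides the shell and the picture viewer there is one more tool, called after ">>>" by a JSON object that holds its "method" and its "body", one argument or row to a line. send_rows: Moves the arm, as the interface text tells. Its arguments: {"type":"object","properties":{"targets":{"type":"array"},"squeeze":{"type":"number"}},"required":["targets"]}

```bash
mkdir -p pics; ls; python3 - <<'E'
from workcell import robot
import cv2,numpy as np
s=robot.sense();print({k:np.round(v,3).tolist() for k,v in s.items()})
for n in("top","side"):
    d=robot.get_image(n);cv2.imwrite(f"pics/{n}0.png",d["img"]);print(n,d["fx"],d["cx"],d["cy"],d["k1"],np.round(d["T"],3).tolist())
E
```

```text
pics
{'t': 0.0, 'joint_positions': [-1.215, 0.6, -0.003, 1.6, 0.002, 0.943, -0.08], 'joint_vel': [-0.001, -0.002, 0.0, 0.0, -0.001, 0.0, -0.001], 'tau': [0.003, -77.646, 1.565, -25.799, 0.012, 0.009, -0.0], 'position': [0.304, 0.658, 0.247], 'tool_rot': [-0.0, 0.215, 0.977, -0.001], 'contact_force': [-0.267, 0.004, 0.293], 'wrist_torque': [0.019, -0.016, 0.006], 'grasp_force': 0.0, 'gripper_width': 0.085}
top 475.69832658089433 309.24175350204575 197.25784738796563 0.012145002014770062 [[-0.022, -0.998, 0.058, 0.5], [-0.999, 0.02, -0.028, -0.02], [0.026, -0.059, -0.998, 1.042], [0.0, 0.0, 0.0, 1.0]]
side 481.16237810269246 319.66457846775415 193.87685007093967 -0.0152127072816298 [[-0.839, -0.277, 0.469, 0.124], [-0.544, 0.386, -0.745, 0.644], [0.025, -0.88, -0.475, 0.555], [0.0, 0.0, 0.0, 1.0]]
```

View pics/top0.png

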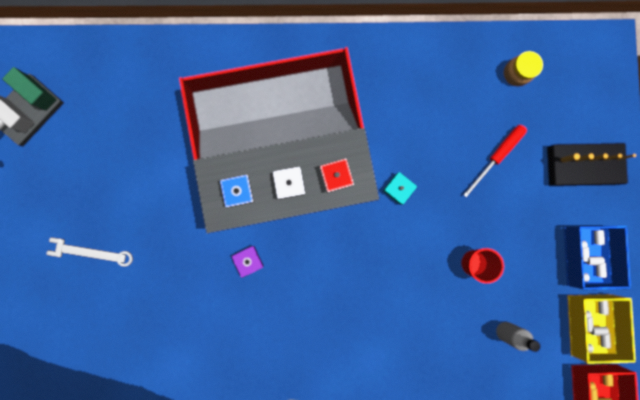

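View pics/side0.png

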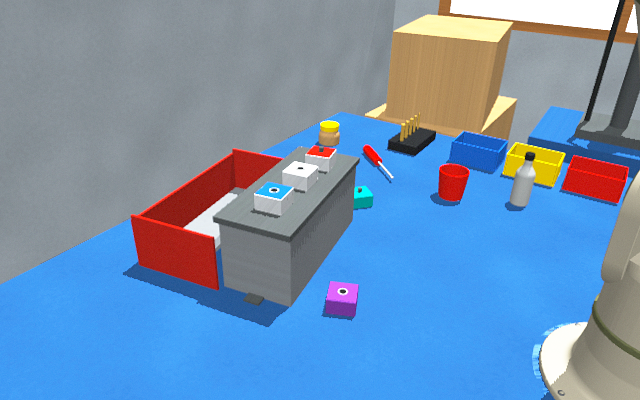

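The top view shows the ledge row: blue (236,191), bare (289,182) and red (337,175). The look-alikes, turquoise (401,188) and purple (247,261), lie on the table. The red one fits the scrap block because it has a red top with a stub on it and sits on the ledge. The side view shows the same row, with red at (321,152). I'll measure them and make one enlarged crop.

```bash
cat > h.py <<'E'
from workcell import robot
import cv2,numpy as np
def ray(d,px,T=None):
    T=d["T"] if T is None else T
    K=np.array([[d["fx"],0,d["cx"]],[0,d["fy"],d["cy"]],[0,0,1]])
    u=cv2.undistortPoints(np.array(px,float).reshape(-1,1,2),K,np.array([d["k1"],0,0,0,0.]))[:,0]
    return T[:3,3],np.c_[u,np.ones(len(u))]@T[:3,:3].T
def onplane(d,px,z,T=None):
    o,r=ray(d,px,T);return o+r*((z-o[2])/r[:,2])[:,None]
def blob(m):
    c=cv2.findContours(m.astype(np.uint8),cv2.RETR_EXTERNAL,cv2.CHAIN_APPROX_NONE)[0]
    c=max(c,key=cv2.contourArea);return c
E
python3 - <<'E'
from h import *
d=robot.get_image("top");im=d["img"]
cv2.imwrite("pics/crop.png",cv2.resize(im[120:240,180:430],None,fx=3.2,fy=3.2,interpolation=cv2.INTER_CUBIC))
hsv=cv2.cvtColor(im,cv2.COLOR_BGR2HSV);H,S,V=cv2.split(hsv)
win=np.zeros(H.shape,bool);win[150:215,215:365]=1
for n,m in dict(red=((H<10)|(H>170))&(S>120)&(V>120),blue=(H>95)&(H<120)&(S>100)&(V>90),plain=(S<50)&(V>150)).items():
    c=blob(m&win);P=onplane(d,c,0.18)
    r=cv2.minAreaRect((P[:,:2]*1000).astype(np.float32));print(n,np.round(r[0],1),np.round(r[1],1),round(r[2],1))
# ledge top: corners by eye
print(np.round(onplane(d,[[196,159],[363,129],[378,200],[207,231]],0.15),3))
E
```

```text
red [590.9 -94.8] [46.2 47.2] 14.9
blue [565.7  89.3] [49.2 50.4] 10.6
plain [578.5  -7.4] [52.8 52.3] 9.1
[[ 0.628  0.166  0.15 ]
 [ 0.68  -0.15   0.15 ]
 [ 0.544 -0.174  0.15 ]
 [ 0.493  0.147  0.15 ]]
```

View pics/crop.png

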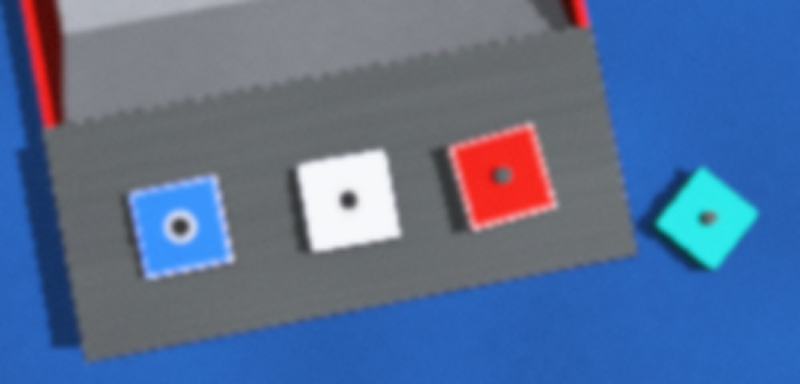

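The crop confirms it: red top with a grey stub, on the ledge at crop (502,175). It lies about 79 mm behind the lip and 92 mm to the right of its middle, turned about 5° from the ledge (yaw about 9.3°). I'll go above the space behind it with the fingers shut.

>>> {"method": "send_rows", "body": {
  "targets": [
    {"linear": [-0.04,-0.04,-0.033],"twist": -4,"fingers": 1},
    {"linear": [-0.08,-0.085,-0.033],"twist": -8,"fingers": 1},
    {"linear": [-0.12,-0.13,-0.033],"twist": -12,"fingers": 1},
    {"linear": [-0.16,-0.175,-0.033],"twist": -16,"fingers": 1},
    {"linear": [-0.2,-0.22,-0.033],"twist": -20,"fingers": 1},
    {"linear": [-0.24,-0.262,-0.033],"twist": -24,"fingers": 1},
    {"linear": [-0.28,-0.305,-0.033],"twist": -28,"fingers": 1},
    {"linear": [-0.32,-0.35,-0.033],"twist": -32,"fingers": 1},
    {"linear": [-0.36,-0.393,-0.033],"twist": -34,"fingers": 1},
    {"linear": [-0.4,-0.436,-0.033],"twist": -34,"fingers": 1}
  ]
}}

```text
t: 1.4
position: [0.4847, 0.0927, 0.2814]
tool_rot: [0.0, -0.08, 0.997, 0.0]
contact_force: [0.1, 0.8, 1.1]
gripper_width: -0.0002
grasp_force: 0.0
```

```bash
python3 - <<'E'
from h import *
from scipy.spatial.transform import Rotation as R
s=robot.sense();q=s["tool_rot"];r=R.from_quat(q,scalar_first=True)
print(s["t"],s["position"],np.degrees(np.arctan2(*r.as_matrix()[[1,0],1])),s["gripper_width"],np.round(s["joint_positions"],2))
print(r.inv().apply(np.array([.547,-.102,.28])-s["position"]))
E
```

```text
1.4 [0.48468292 0.09267437 0.28137886] 99.23373440744261 -0.00016820157311420907 [-0.25  0.28 -0.07  2.08  0.03  0.78  1.4 ]
[-0.0302712  -0.20215139  0.00137765]
```

>>> {"method": "send_rows", "body": {
  "targets": [
    {"linear": [-0.007,-0.045,0],"twist": 0,"fingers": 1},
    {"linear": [-0.014,-0.095,0],"twist": 0,"fingers": 1},
    {"linear": [-0.021,-0.145,0],"twist": 0,"fingers": 1},
    {"linear": [-0.03,-0.19,0],"twist": 0,"fingers": 1},
    {"linear": [-0.03,-0.202,0],"twist": 0,"fingers": 1},
    {"linear": [-0.03,-0.202,0],"twist": 0,"fingers": 1}
  ]
}}

```text
t: 2.15
position: [0.5459, -0.1003, 0.281]
tool_rot: [-0.0, -0.08, 0.997, 0.0]
contact_force: [0.1, -0.0, 0.2]
gripper_width: 0.0
grasp_force: 0.0
```

```bash
cat > w.py <<'E'
from h import *
from scipy.spatial.transform import Rotation as R
s=robot.sense();r=R.from_quat(s["tool_rot"],scalar_first=True);d=robot.get_image("wrist")
T=np.eye(4);T[:3,:3]=r.as_matrix();T[:3,3]=s["position"];T=T@d["T_tool_cam"]
im=d["img"];cv2.imwrite("pics/w%d.png"%(s["t"]*100),im)
H,S,V=cv2.split(cv2.cvtColor(im,cv2.COLOR_BGR2HSV))
c=blob(((H<10)|(H>170))&(S>120)&(V>100));P=onplane(d,c,.18,T)
b=cv2.minAreaRect((P[:,:2]*1000).astype(np.float32))
print(s["t"],s["position"],np.degrees(np.arctan2(*r.as_matrix()[[1,0],1])),np.round(s["contact_force"],1),np.round(s["joint_positions"],2))
print("red",b,c.min((0,1)),c.max((0,1)),"px; in tool:",r.inv().apply(np.r_[np.array(b[0])/1000,.18]-s["position"]))
E
python3 w.py; ls pics
```

```text
2.15 [ 0.54593586 -0.10028604  0.28099935] 99.12715116444238 [ 0.1 -0.   0.2] [ 0.08  0.36 -0.    1.96  0.    0.83  1.81]
red ((648.5956420898438, 93.27700805664062), (61.93031311035156, 52.758644104003906), 9.623834609985352) [488 314] [549 368] px; in tool: [-0.1321286   0.17479439  0.1009728 ]
crop.png
side0.png
top0.png
w215.png
```

View pics/w215.png

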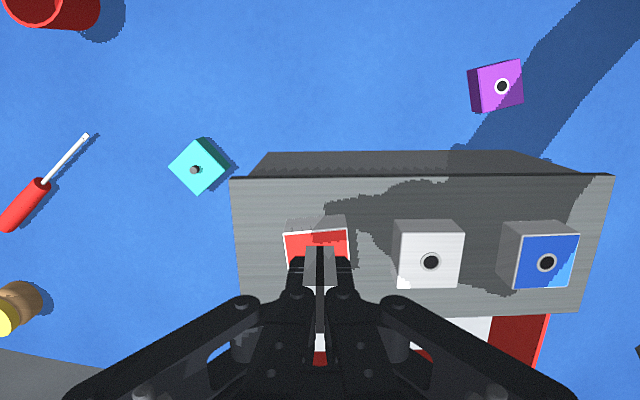

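The wrist view, taken from the robot side, shows the ledge back edge from (231,178) to (614,175). The red top's rear edge runs from (284,234) to (347,228), and the fingertips are at (318,250).

```bash
python3 - <<'E'
from h import *
from scipy.spatial.transform import Rotation as R
s=robot.sense();r=R.from_quat(s["tool_rot"],scalar_first=True);d=robot.get_image("wrist")
T=np.eye(4);T[:3,:3]=r.as_matrix();T[:3,3]=s["position"];T=T@d["T_tool_cam"]
f=lambda p,z:print(np.round(r.inv().apply(onplane(d,p,z,T)-s["position"])*1000,1).tolist())
f([[231,178],[614,175],[578,312]],.15)
f([[284,234],[347,228],[397,233],[464,232],[521,236],[579,235]],.18)
E
```

```text
[[12.8, -72.9, 131.1], [16.2, 253.7, 131.3], [-124.4, 257.6, 131.2]]
[[-23.5, -27.6, 101.1], [-18.6, 20.4, 101.1], [-22.9, 58.8, 101.1], [-22.3, 111.0, 101.2], [-26.2, 157.8, 101.2], [-26.0, 207.3, 101.2]]
```

The rear face is 21 mm ahead of the TCP and centred to within 1 mm. The finger half-depth is 11 mm, so there is room to lower, shifted 4 mm back.

>>> {"method": "send_rows", "body": {
  "targets": [
    {"linear": [0.004,-0.001,0.02],"twist": 0,"fingers": 1},
    {"linear": [0.004,-0.001,0.04],"twist": 0,"fingers": 1},
    {"linear": [0.004,-0.001,0.06],"twist": 0,"fingers": 1},
    {"linear": [0.004,-0.001,0.075],"twist": 0,"fingers": 1},
    {"linear": [0.004,-0.001,0.088],"twist": 0,"fingers": 1},
    {"linear": [0.004,-0.001,0.098],"twist": 0,"fingers": 1},
    {"linear": [0.004,-0.001,0.1],"twist": 0,"fingers": 1},
    {"linear": [0.004,-0.001,0.1],"twist": 0,"fingers": 1}
  ]
}}

```text
t: 3.25
position: [0.5426, -0.1017, 0.1814]
tool_rot: [0.0, -0.08, 0.997, -0.0]
contact_force: [-0.1, -0.2, 0.0]
gripper_width: -0.0003
grasp_force: 0.0
```

>>> {"method": "send_rows", "body": {
  "targets": [
    {"linear": [-0.006,0,0],"twist": 0,"fingers": 1},
    {"linear": [-0.012,0,0],"twist": 0,"fingers": 1},
    {"linear": [-0.018,0,0],"twist": 0,"fingers": 1},
    {"linear": [-0.024,0,0],"twist": 0,"fingers": 1},
    {"linear": [-0.03,0,0],"twist": 0,"fingers": 1},
    {"linear": [-0.036,0,0],"twist": 0,"fingers": 1},
    {"linear": [-0.042,0,0],"twist": 0,"fingers": 1},
    {"linear": [-0.048,0,0],"twist": 0,"fingers": 1},
    {"linear": [-0.054,0,0],"twist": 0,"fingers": 1},
    {"linear": [-0.06,0,0],"twist": 0,"fingers": 1}
  ]
}}

```text
t: 4.5
position: [0.6021, -0.092, 0.1813]
tool_rot: [0.0, -0.08, 0.997, -0.0]
contact_force: [-0.8, -0.1, 1.2]
gripper_width: 0.0002
grasp_force: 0.8
```

```bash
python3 - <<'E'
from h import *
cv2.imwrite("pics/t1.png",cv2.resize(robot.get_image("side")["img"][120:300,120:400],None,fx=2.5,fy=2.5))
E
```

```text
(no output)
```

View pics/t1.png

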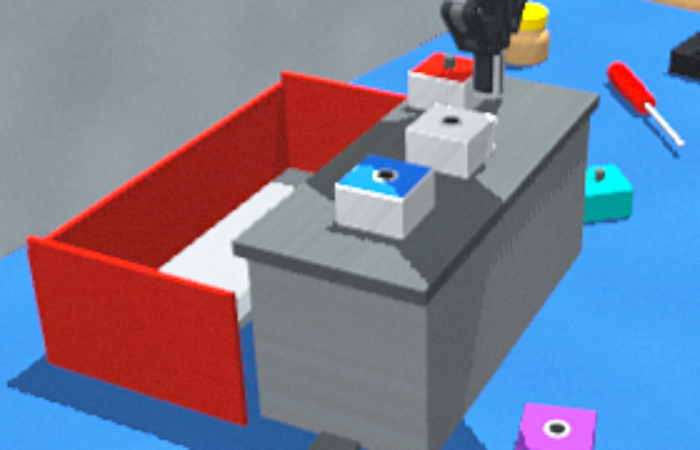

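The red block at crop (440,78) is sliding ahead of the finger, and the other two are undisturbed. I'll continue over the lip, which is about 59 mm ahead of the finger face.

>>> {"method": "send_rows", "body": {
  "targets": [
    {"linear": [-0.007,0,0],"twist": 0,"fingers": 1},
    {"linear": [-0.014,0,0],"twist": 0,"fingers": 1},
    {"linear": [-0.021,0,0],"twist": 0,"fingers": 1},
    {"linear": [-0.028,0,0],"twist": 0,"fingers": 1},
    {"linear": [-0.035,0,0],"twist": 0,"fingers": 1},
    {"linear": [-0.042,0,0],"twist": 0,"fingers": 1},
    {"linear": [-0.049,0,0],"twist": 0,"fingers": 1},
    {"linear": [-0.056,0,0],"twist": 0,"fingers": 1},
    {"linear": [-0.063,0,0],"twist": 0,"fingers": 1},
    {"linear": [-0.068,0,0],"twist": 0,"fingers": 1}
  ]
}}

```text
t: 5.8
position: [0.6693, -0.081, 0.1813]
tool_rot: [0.0, -0.08, 0.997, -0.0]
contact_force: [-0.3, -0.0, -0.2]
gripper_width: -0.0001
grasp_force: 0.0
```

>>> {"method": "send_rows", "body": {
  "targets": [
    {"linear": [0,0,-0.01],"twist": 0,"fingers": 1},
    {"linear": [0,0,-0.03],"twist": 0,"fingers": 1},
    {"linear": [0,0,-0.06],"twist": 0,"fingers": 1},
    {"linear": [0.03,0,-0.1],"twist": 0,"fingers": 1},
    {"linear": [0.07,0,-0.12],"twist": 0,"fingers": 1},
    {"linear": [0.11,0,-0.13],"twist": 0,"fingers": 1},
    {"linear": [0.13,0,-0.13],"twist": 0,"fingers": 1},
    {"linear": [0.13,0,-0.13],"twist": 0,"fingers": 1}
  ]
}}

```text
t: 6.8
position: [0.5392, -0.1025, 0.3126]
tool_rot: [0.001, -0.08, 0.997, -0.0]
contact_force: [0.5, -0.1, 0.2]
gripper_width: 0.0
grasp_force: 0.0
```

```bash
python3 - <<'E'
from h import *
a=robot.get_image("top")["img"][30:250,160:420];b=robot.get_image("side")["img"][100:320,120:380]
cv2.imwrite("pics/t2.png",cv2.resize(np.hstack([a,b]),None,fx=1.5,fy=1.5))
E
```

```text
(no output)
```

View pics/t2.png

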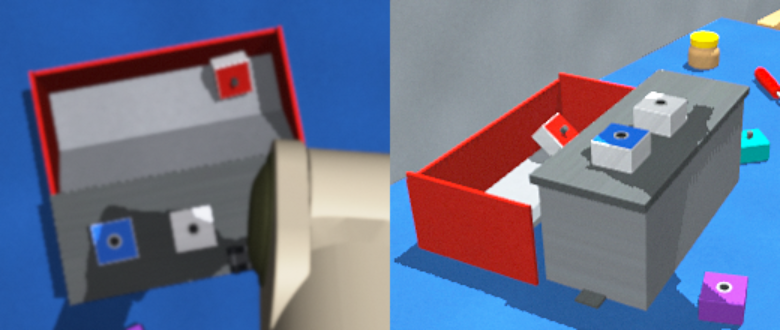

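The scrap block is in the chute against the far wall (left panel 232,77), tilted. The blue (113,240) and bare (192,230) blocks are still on the ledge. I'll wait a second to check that it has settled.

>>> {"method": "send_rows", "body": {
  "targets": [
    {"linear": [0,0,-0.03],"twist": 0,"fingers": 1},
    {"linear": [0,0,-0.05],"twist": 0,"fingers": 1},
    {"linear": [0,0,-0.05],"twist": 0,"fingers": 1},
    {"linear": [0,0,-0.05],"twist": 0,"fingers": 1},
    {"linear": [0,0,-0.05],"twist": 0,"fingers": 1},
    {"linear": [0,0,-0.05],"twist": 0,"fingers": 1},
    {"linear": [0,0,-0.05],"twist": 0,"fingers": 1},
    {"linear": [0,0,-0.05],"twist": 0,"fingers": 1}
  ]
}}

```text
t: 7.9
position: [0.5405, -0.1019, 0.3612]
tool_rot: [-0.0, -0.08, 0.997, 0.0]
contact_force: [0.0, 0.8, 0.9]
gripper_width: -0.0
grasp_force: 0.0
```

```bash
python3 - <<'E'
from h import *
b=robot.get_image("side")["img"][100:320,120:380]
cv2.imwrite("pics/t3.png",cv2.resize(b,None,fx=2.5,fy=2.5))
E
```

```text
(no output)
```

View pics/t3.png

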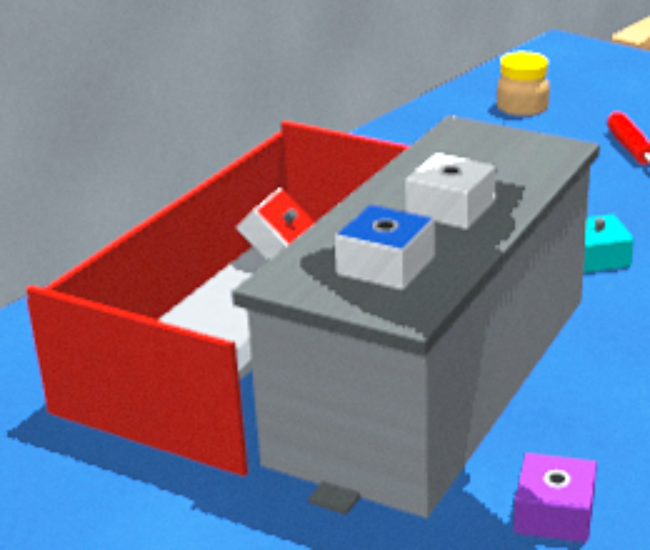

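The scrap block at (275,222) rests leaning inside the chute, unchanged since the last look. The two good blocks have not moved.

```bash
python3 -c "
from workcell import robot
print(robot.job_done())"
```

```text
the job is handed in; nothing more can be done
None
```

The red scrap block was slid over the lip and rests inside the chute, tilted against the far wall; the blue and bare blocks were left in place, and I handed the job in at about 8 s (no verdict was returned).

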